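Pack and tighten a strap clamp

TASK

Clamp the bored block down for drilling: of the three look-alike packing blocks, find the one exactly as tall as the workpiece, set it flat on the fixture plate behind the heel of the strap and push it in under the strap until it is home against the two dowel pins. Then tighten the clamp by turning its T-bar knob clockwise all the way (its gummed thread needs a firm twist to break loose, then runs easily), so that the strap ends level, and let go. Do not shift the workpiece, and leave the caliper and the grease tin alone.

Things in the scene. Friction and masses are not known exactly. Their poses are not given: they have to be found in the camera images.
- clamp_base: clamping fixture fixed to the bench: plate 255 (x) x 120 (y) x 12 mm with pins, a stud and a strap clamp. Origin: centre of its underside, on the stud axis. x runs along the strap, from its heel (-x end, where the packing block enters) to its nose (+x, on the workpiece); z up. Screw heads 4 mm high at x +-116, y +-49 mm; else the plate is clear and flat behind the heel (x -127 to -72 mm)
- heel_home (a point): point on the plate's top (12 mm above the bench), 65 mm from the stud toward the heel, where the centre of a block's underside lies when it is home, square to the strap. The block enters along the fixture's +x, long side along x, until two dowel pins (14 mm high, 26 mm apart) stop it; 18 mm of it still sticks out behind the strap
- clamp_strap: steel bar 144 x 46 x 12 mm, origin on the stud axis in its top face, x toward the nose. Loose, it hangs on a spring, its underside 34 mm above the plate: a block as tall as the workpiece goes under with 2 mm to spare, a taller one butts against its end, a lower one leaves it tilted once tight. Tilts freely a few degrees; level when its z axis is upright
- clamp_knob (a joint): turn of the T-bar knob, rad: 0 loose as found, grows clockwise seen from above, stop at 1.4 (tight). Gummed: the first twist takes about 0.45 N m, easing to 0.25 by 0.5 rad and 0.1 by 0.9 rad, then firmer up to the stop. Stays where it is left. Knob and strap sink up to 6 mm over the full turn
- knob_grip (a point): centre of the knob's T-bar, on the stud axis, 100 mm above the bench when loose: black bar 70 mm long, 14 wide, 24 high (z 88 to 112 mm) on a 25 mm thick hub. At knob 0 the bar's length points 0.7 rad counter-clockwise (from above) of the fixture's x axis, at 1.4 rad 0.7 rad clockwise of it
- workpiece: steel block with a bore, 70 x 80 x 32 mm (32 high), loose on the plate against dowels, its near edge under the strap's nose. Origin: centre of its underside
- block_a: packing block, plain ground steel, 50 long (x) x 40 wide (y) mm, lying flat on the bench; one of three alike but for height: one is 27, one 32, one 37 mm tall, and which is which is not known. Origin: centre of its underside, z up; either end may go first. About 0.36 kg
- block_b: packing block like block_a, of another height
- block_c: packing block like block_a, of another height
- vernier_caliper: steel caliper lying flat, 66 x 225 x 10 mm, bystander
- grease_tin: flat round tin, 70 mm across, 31 mm high, bystander

How it is judged:
By the outcome, as a careful person would: the job done as asked, in the order asked, and still so for the second after the job is handed in, with the robot touching nothing.
It also fails if it takes over 69 s, if anything falls off the work surface, if the arm or the gripper's body presses on something with over 40 N, if the wrist force passes 120 N, or if a joint passes its speed limit or range.

ROBOT

A 7-joint arm with a two-finger parallel gripper is mounted at the origin on a cart in front of the work surface, level with it; the furniture and walls round the work are solid. World frame = base frame: x ahead of the robot, y to its left, z up, the work surface at z = 0. Lengths are in m, angles in rad, forces in N, time in s.
With the tool pointing down it reaches from about 0.4 to 0.85 m from the base axis. Payload 10.4 kg.
Tool frame: the origin (TCP) lies at the very end of the fingers, on their centre line; the grasp point (between the pads) lies 19 mm behind it; y points along the fingers, x is the direction in which the jaws open and shut, and the axes are right-handed (so a half turn about y gives the same grasp; the last joint's range is limited). The gripper opens to 87 mm and grips with 3 to 60 N. Pads are 19 mm wide; open, the fingers measure 117 mm over their backs; the gripper's body (75 mm by 190 mm) begins 51 mm behind the grasp point.
Start: joints at [1.282, 0.332, -0.065, 1.46, 0.022, 1.35, -0.088], TCP at [0.164, -0.603, 0.223] pointing down, gripper open.
Joint ranges: [-2.6, 2.6], [-0.5, 2.12], [-1.47, 1.34], [0.16, 2.42], [-1.27, 4.41], [0.06, 2.06], [-2.6, 2.6]. Speed limits (rad/s): [2.22, 2.22, 2.79, 2.79, 3.14, 3.14, 3.14].

INTERFACE

Orientations are given as a unit quaternion [x, y, z, w].
In Python, from bench import readout, vision, r gives the robot as it stands.
- The arm moves only by the tool arm_command, never from a script. Its argument "targets" is a list that holds one entry, the list of rows, each a list of 6 numbers: the shift along the tool's x, y, z in m, then the turn, a rotation vector about the tool's x, y, z in degrees. A call has 1 to 12 rows; each row shifts and turns the commanded pose from where the row before left it, along the tool's axes as they then stand; what a row does not reach is not made up. A row lasts 1/12 s, in which the tool goes at most 41.7 mm and 7.16 degrees, less where a joint would pass 70% of its speed; a pose out of reach is approached as far as the arm can. A call is refused whole if a number of a shift passes 0.0417 or a number of a turn 7.16, either way. A call with a gripper value outside its range is refused whole. "hand" is the opening, from 0 (shut) to 1 (fully open), set as the call begins (left out, the last holds). The fingers move at their own pace and stop on an object; "grip_force" is the grip in N (left out, the last holds). Time passes only in rows, so rows that do not move let the fingers close. It gives the time, the measured TCP pose, the force and the opening at its end, in the units of the state.
- readout.read_state(): the state, without advancing time (a new reading comes with each control period).
- vision.camera(name): name is "side" or "top" or "wrist"; returns a dict with "pixels" (480x640x3 uint8, blue, green, red), "fovy" (degrees; the focal length in pixels is half the picture's height over the tangent of half this angle, whatever the lens; pixels are square), "cx", "cy" (the principal point, pixels), "D" ([k1, k2, p1, p2, k3] as OpenCV has them; the pictures are not rectified), "R" (3x3) and "t" (3): a world point X has camera coordinates R X + t; the wrist camera has in their place "mount" (4x4, takes a point from camera to tool coordinates, whose origin is the TCP and whose axes are the tool frame's). Camera axes: x right, y down, z forward; pixel columns grow to the right and rows downward; lengths in m; the calibration is good to about 2 mm. A picture is of the moment at which its call begins: read the wrist's pose just before it. There is no depth.
- r.close_job(): hands the job in, once; it reports no verdict.
The state is a dict: "time": time; "joint_positions": joint angles; "joint_vel": joint speeds; "joint_torque": joint torques, N m; "ee_pos": TCP position; "eef_rot": TCP orientation; "ft_force": force on the tool from outside, world axes, zero at the start; "torque": the same for the moment, N m; "width": finger opening in m.
Only numpy, scipy, OpenCV 4.12 (cv2) and the standard library are available. Lean on these libraries where they do the work, as an engineer would, in place of code of your own. Each camera call takes 0.05 s, during which the arm holds its last target.

## Working session

There is one attempt and no reset: what is moved stays moved. The work goes in short steps, Python scripts to look and compute and a tool call to move; the robot and the scene stay as the last step left them, time stands still between calls to the robot, and variables do not carry over. Pictures are saved under pics/ and viewed, and the job is handed in when it is done.

Besides the shell and the picture viewer there is one more tool, called after "Request:" as name(argument=value, ...), one argument or row to a line, values as JSON. arm_command: Moves the arm, as the interface text tells. Its arguments: {"type":"object","properties":{"targets":{"type":"array","items":{"type":"array","items":{"type":"array","items":{"type":"number"}}}},"hand":{"type":"number"},"grip_force":{"type":"number"}},"required":["targets"]}

```bash
ls; mkdir -p pics; python3 - <<'E'
from bench import readout, vision, r
import cv2
s=readout.read_state()
print({k:s[k] for k in ('time','ee_pos','eef_rot','width','ft_force')})
for n in ('side','top','wrist'):
    c=vision.camera(n)
    cv2.imwrite(f'pics/{n}0.png',c['pixels'])
    print(n,{k:c[k] for k in c if k!='pixels'})
E
```

```text
pics
{'time': 0.0, 'ee_pos': array([ 0.16408219, -0.60268201,  0.22175378]), 'eef_rot': array([-0.56156679,  0.42972663, -0.42891564,  0.5621469 ]), 'width': 0.08703531220935724, 'ft_force': array([-0.31850777,  0.78979368, -1.30661202])}
side {'fovy': 51.3669415446148, 'cx': 318.7856452216335, 'cy': 241.59365509622214, 'D': array([-0.0011865,  0.       ,  0.       ,  0.       ,  0.       ]), 'R': array([[ 0.94076245, -0.3385776 , -0.01819972],
       [-0.20738924, -0.53212117, -0.82087561],
       [ 0.26824564,  0.77602337, -0.57081696]]), 't': array([-0.60686539,  0.13679494,  0.86917629])}
top {'fovy': 56.978709839119155, 'cx': 322.60562271051145, 'cy': 231.4918270137108, 'D': array([-0.06888667,  0.        ,  0.        ,  0.        ,  0.        ]), 'R': array([[ 0.02168894, -0.999514  ,  0.02239098],
       [-0.99436523, -0.02389091, -0.10328123],
       [ 0.10376598, -0.02002475, -0.99440014]]), 't': array([-0.14500822,  0.58158774,  0.88638317])}
wrist {'fovy': 60.66235513030423, 'cx': 320.4845922334221, 'cy': 236.2661669198138, 'D': array([-0.00406362,  0.        ,  0.        ,  0.        ,  0.        ]), 'mount': array([[ 9.99999776e-01, -3.85138065e-05, -6.68200257e-04,
         8.93557652e-04],
       [ 6.24428726e-04, -3.05738345e-01,  9.52115368e-01,
        -1.63384092e-01],
       [-2.40964028e-04, -9.52115572e-01, -3.05738252e-01,
         8.53778091e-02],
       [ 0.00000000e+00,  0.00000000e+00,  0.00000000e+00,
         1.00000000e+00]])}
```

View pics/side0.png

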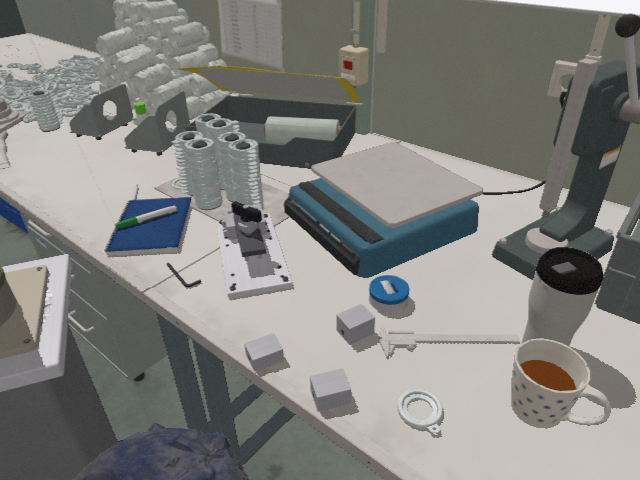

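View pics/top0.png

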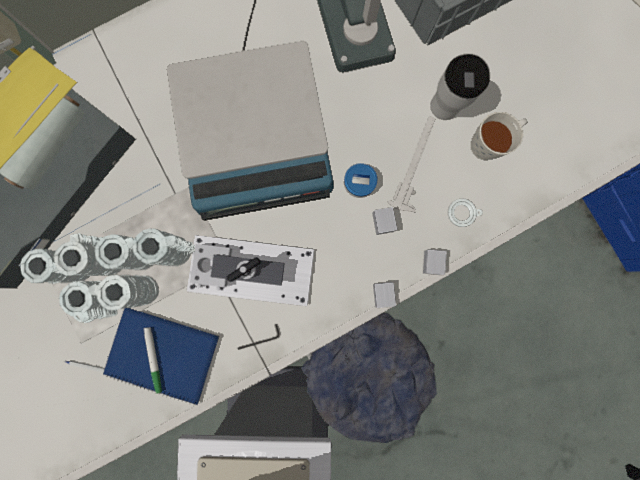

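View pics/wrist0.png

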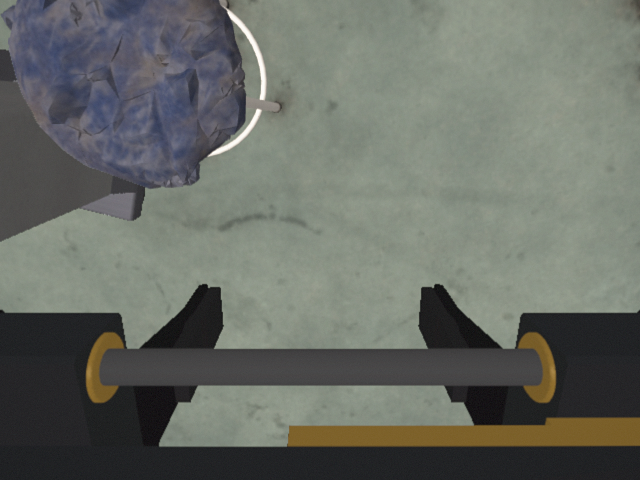

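```bash
cat > h.py <<'E'
import numpy as np, cv2
from scipy.spatial.transform import Rotation as Ro
from bench import readout, vision, r
def cam(n):
    s=readout.read_state(); c=vision.camera(n)
    if n=='wrist':
        T=np.eye(4);T[:3,:3]=Ro.from_quat(s['eef_rot']).as_matrix();T[:3,3]=s['ee_pos']
        M=np.linalg.inv(T@c['mount']); c['R']=M[:3,:3];c['t']=M[:3,3]
    f=240/np.tan(np.radians(c['fovy']/2))
    c['K']=np.array([[f,0,c['cx']],[0,f,c['cy']],[0,0,1]])
    c['C']=-c['R'].T@c['t']
    return c
def ray(c,uv):
    p=cv2.undistortPoints(np.array(uv,float).reshape(-1,1,2),c['K'],c['D']).reshape(-1,2)
    return np.c_[p,np.ones(len(p))]@c['R']
def onz(c,uv,z):
    d=ray(c,uv); return c['C']+d*((z-c['C'][2])/d[:,2])[:,None]
def tri(c1,u1,c2,u2):
    d1=ray(c1,u1);d2=ray(c2,u2);out=[]
    for a,b in zip(d1,d2):
        A=np.c_[a,-b]; s=np.linalg.lstsq(A,c2['C']-c1['C'],rcond=None)[0]
        p=c1['C']+a*s[0];q=c2['C']+b*s[1]; out.append(np.r_[(p+q)/2,np.linalg.norm(p-q)])
    return np.array(out)
def proj(c,X):
    return cv2.projectPoints(np.array(X,float).reshape(-1,1,3),cv2.Rodrigues(c['R'])[0],c['t'],c['K'],c['D'])[0].reshape(-1,2)
def crop(c,x0,y0,x1,y1,k,name):
    cv2.imwrite('pics/'+name,cv2.resize(c['pixels'][y0:y1,x0:x1],None,fx=k,fy=k,interpolation=cv2.INTER_CUBIC))
E
python3 - <<'E'
from h import *
t=cam('top');s=cam('side')
crop(t,180,200,330,310,5,'t1.png'); crop(t,360,195,460,310,5,'t2.png')
crop(s,205,190,305,305,5,'s1.png'); crop(s,235,295,365,415,5,'s2.png')
print(t['C'],s['C'])
print(onz(t,[(387,221),(436,261),(386,294)],.032),onz(t,[(243,268)],.112))
E
```

```text
[ 0.48947929 -0.11329348  0.94473352] [ 0.36613322 -0.80718066  0.59738742]
[[ 0.61000655 -0.26582311  0.032     ]
 [ 0.52860672 -0.36924803  0.032     ]
 [ 0.45856616 -0.26492816  0.032     ]] [[0.50398089 0.01770676 0.112     ]]
```

View pics/t1.png

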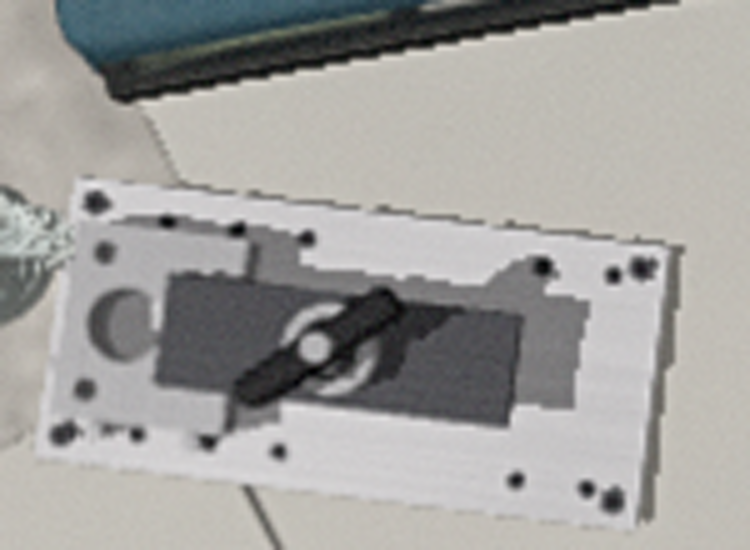

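View pics/t2.png

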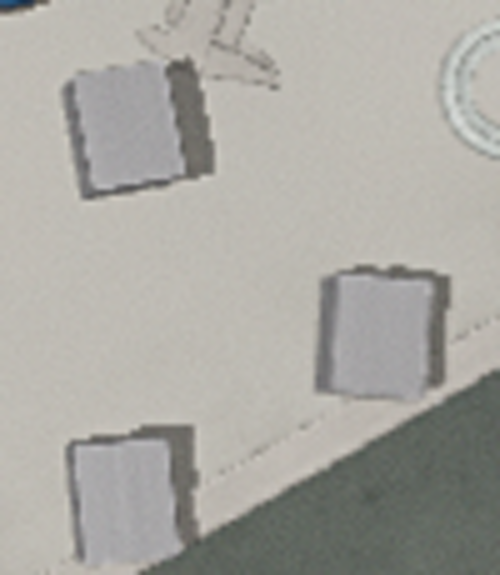

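View pics/s1.png

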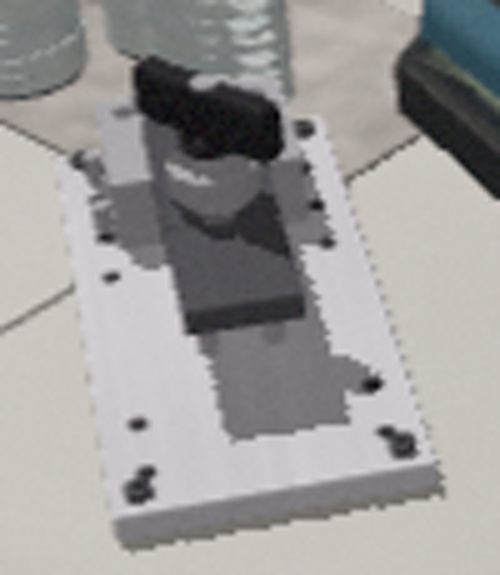

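View pics/s2.png

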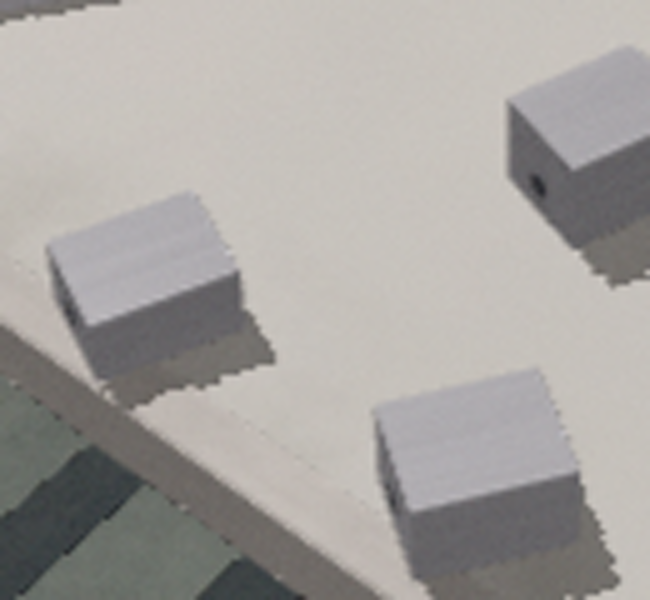

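```bash
python3 - <<'E'
from h import *
s=cam('side');t=cam('top')
o=np.array([235,295])
for n,(a,b) in {'L':((90,324),(104,378)),'L2':((240,270),(243,312)),'R':((410,512),(422,580)),'R2':((578,475),(582,538)),'U':((570,168),(578,247)),'U2':((508,100),(510,178))}.items():
    P=onz(s,[np.array(b)/5+o],0)[0]
    zs=np.linspace(.02,.045,251); e=np.linalg.norm(proj(s,[[P[0],P[1],z] for z in zs])-(np.array(a)/5+o),axis=1)
    print(n,P.round(4),'h',zs[e.argmin()].round(4),'px',e.min().round(2))
# triangulated top corners: L(bottom-left in top image?) 
ot=np.array([360,195])
# full-face centre/corners: rough
def T(p): return np.array(p)/5+ot
def S(p): return np.array(p)/5+o
for n,tt,ss in (('L',[(73,445),(165,438),(82,562),(183,540)],[(48,246),(190,193),(90,324),(240,270)]),):
    pass
# top-face masks in top view
g=cv2.cvtColor(t['pixels'],cv2.COLOR_BGR2LAB).astype(int)
for p in [(387,221),(436,261),(386,294)]: print(g[p[1],p[0]])
print(g[240,400])
E
```

```text
L [ 0.4395 -0.286   0.    ] h 0.0245 px 1.34
L2 [ 0.487  -0.2755  0.    ] h 0.02 px 0.49
R [ 0.5061 -0.3888  0.    ] h 0.03 px 2.02
R2 [ 0.5537 -0.3916  0.    ] h 0.0276 px 1.18
U [ 0.5963 -0.2874  0.    ] h 0.0353 px 2.01
U2 [ 0.5871 -0.2507  0.    ] h 0.0353 px 0.46
[171 128 128]
[173 129 127]
[175 129 128]
[194 128 131]
```

```bash
python3 - <<'E'
from h import *
s=cam('side');t=cam('top')
def face(c,p,w=22):
    im=cv2.bilateralFilter(c['pixels'],5,20,3)
    g=cv2.cvtColor(im,cv2.COLOR_BGR2LAB).astype(int)
    ref=np.median(g[p[1]-3:p[1]+4,p[0]-3:p[0]+4].reshape(-1,3),0)
    m=((abs(g[...,0]-ref[0])<11)&(abs(g[...,2]-ref[2])<3)).astype(np.uint8)
    k=np.zeros_like(m);k[p[1]-w:p[1]+w,p[0]-w:p[0]+w]=1;m*=k
    m=cv2.morphologyEx(m,cv2.MORPH_OPEN,np.ones((3,3)))
    n,l,st,ce=cv2.connectedComponentsWithStats(m)
    i=l[p[1],p[0]]
    cn=cv2.findContours((l==i).astype(np.uint8),cv2.RETR_EXTERNAL,cv2.CHAIN_APPROX_NONE)[0][0]
    return ce[i],st[i],cv2.minAreaRect(cn)
for n,pt,ps in (('L',(386,294),(263,346)),('R',(436,261),(330,383)),('U',(387,221),(353,317))):
    a,st,rt=face(t,pt);b,st2,_=face(s,ps)
    X=tri(t,[a],s,[b])[0]
    print(n,a.round(1),st,b.round(1),st2,X.round(4))
    box=cv2.boxPoints(rt); P=onz(t,box,X[2])
    e=np.diff(np.r_[P,P[:1]],axis=0)[:,:2]
    print(np.linalg.norm(e,axis=1).round(4),np.degrees(np.arctan2(e[:,1],e[:,0])).round(1),P.mean(0))
# fixture plate corners, top view, crop coordinates
o=np.array([180,200])
c=np.array([(82,180),(668,246),(636,524),(42,457)])/5+o
P=onz(t,c,.012); print(P.round(4))
e=np.diff(np.r_[P,P[:1]],axis=0); print(np.linalg.norm(e,axis=1),np.degrees(np.arctan2(e[:,1],e[:,0])),P.mean(0))
scr=np.array([(96,202),(643,267),(613,500),(64,433)])/5+o
P=onz(t,scr,.016); print(P.round(4))
e=np.diff(np.r_[P,P[:1]],axis=0); print(np.linalg.norm(e,axis=1),np.degrees(np.arctan2(e[:,1],e[:,0])),P.mean(0))
st=np.array([(168,275),(522,316),(509,425),(156,383)])/5+o
P=onz(t,st,.058); print(P.round(4))
e=np.diff(np.r_[P,P[:1]],axis=0); print(np.linalg.norm(e,axis=1),np.degrees(np.arctan2(e[:,1],e[:,0])),P.mean(0))
# side view plate
os=np.array([205,190])
print(onz(s,np.array([(113,522),(438,465),(310,118)])/5+os,.012))
print(onz(s,np.array([(140,487),(402,443),(305,128)])/5+os,.016))
E
```

```text
L [384.7 295.1] [375 283  21  26 452] [262.8 345.9] [245 334  37  25 578] [ 0.4572 -0.2637  0.0251  0.0025]
[0.0388 0.0503 0.0386 0.0502] [ -82.6 -173.1   97.2    7.1] [ 0.45588373 -0.26361826  0.02509913]
R [435.8 261.9] [427 250  19  26 419] [329.6 382.3] [310 369  40  28 759] [ 0.5278 -0.3697  0.03    0.002 ]
[0.0512 0.0375 0.0513 0.0373] [ -3.9 -92.5 175.9  87.3] [ 0.52580125 -0.36908272  0.02999558]
U [385.2 219.4] [375 207  22  26 438] [355.2 315.5] [338 305  35  23 491] [ 0.6137 -0.2618  0.0347  0.0015]
[0.0393 0.0501 0.0391 0.05  ] [ -78.2 -169.4  101.6   10.8] [ 0.61325247 -0.2616615   0.03471314]
[[ 0.5708  0.1349  0.012 ]
 [ 0.5488 -0.1139  0.012 ]
 [ 0.4322 -0.1033  0.012 ]
 [ 0.454   0.1461  0.012 ]]
[0.24976604 0.11704174 0.25034125 0.11733647] [-95.05980407 174.7929878   85.00699126  -5.48744138] [0.50144292 0.01598085 0.012     ]
[[ 0.5613  0.1275  0.016 ]
 [ 0.5394 -0.1036  0.016 ]
 [ 0.4422 -0.0935  0.016 ]
 [ 0.4643  0.1363  0.016 ]]
[0.2320742  0.09780727 0.23082412 0.09735366] [-95.40378558 174.07572243  84.48445207  -5.1907255 ] [0.50180637 0.01666098 0.016     ]
[[ 0.5294  0.0862  0.058 ]
 [ 0.5165 -0.0561  0.058 ]
 [ 0.473  -0.0523  0.058 ]
 [ 0.4863  0.0891  0.058 ]]
[0.14290634 0.04362207 0.14192654 0.04327679] [-95.21173801 174.87873316  84.64376095  -3.82261792] [0.50128396 0.01670658 0.058     ]
[[ 0.43268861 -0.10797608  0.012     ]
 [ 0.55118575 -0.11932972  0.012     ]
 [ 0.5701766   0.13436072  0.012     ]]
[[ 0.44523287 -0.0970949   0.016     ]
 [ 0.54127753 -0.1070722   0.016     ]
 [ 0.56452776  0.12053808  0.016     ]]
```

```bash
cat >> h.py <<'E'
def plan(target,yaw):
    """yaw deg = world direction of tool x (mod 180), tool y down"""
    s=readout.read_state(); p=s['ee_pos'];M=Ro.from_quat(s['eef_rot']).as_matrix()
    y0=np.degrees(np.arctan2(M[1,0],M[0,0]))
    d=M.T@(np.array(target)-p)
    # tilt fix + yaw: rotvec in tool frame
    out=[]
    for yy in (yaw,yaw+180):
        a=np.radians(yy);X=np.array([np.cos(a),np.sin(a),0]);Y=np.array([0,0,-1.]);Z=np.cross(X,Y)
        G=np.c_[X,Y,Z]; out.append(Ro.from_matrix(M.T@G).as_rotvec(degrees=True).round(2))
    print('t',round(float(s['time']),2),'pos',p.round(4),'yaw',y0.round(2),'shift mm',(d*1e3).round(1),'rot',*out,'q',np.round(s['joint_positions'],2),'F',np.round(s['ft_force'],1),'w',round(float(s['width']),4))
E
python3 - <<'E'
from h import *
plan([0.5278,-0.3697,0.22],86.5)
s=cam('side');t=cam('top')
# scale heights: platform corner near: top px ~(190,177)? side (395,222)
for a,b in (((192,178),(313,168)),((329,153),(396,222))): print(tri(t,[a],s,[b]))
E
```

```text
t 0.45 pos [ 0.1642 -0.603   0.2225] yaw -74.77 shift mm [-129.6    2.5  412.1] rot [  -0.   -161.27    0.  ] [-0.   18.73 -0.  ] q [ 1.28  0.33 -0.06  1.46  0.02  1.35 -0.09] F [-0.1 -0.2 -0.3] w 0.0873
[[0.6759186  0.12280378 0.11033414 0.00411032]]
[[ 0.73588372 -0.14136273  0.11293809  0.01394738]]
```

Request:
arm_command(
  targets=[
    [[-0.0118,0,0.0375,0,0,0],[-0.0118,0,0.0375,0,0,0],[-0.0118,0,0.0375,0,0,0],[-0.0118,0,0.0375,0,0,0],[-0.0118,0,0.0375,0,0,0],[-0.0118,0,0.0375,0,0,0],[-0.0118,0,0.0375,0,0,0],[-0.0118,0,0.0375,0,0,0],[-0.0118,0,0.0375,0,0,0],[-0.0118,0,0.0375,0,0,0],[-0.0118,0,0.0375,0,0,0]],
  ],
)

```text
time: 1.47
ee_pos: [0.5295, -0.3683, 0.2228]
eef_rot: [0.562, -0.429, 0.43, -0.562]
ft_force: [1.8, -0.9, -0.1]
width: 0.087
```

Request:
arm_command(
  targets=[
    [[0,0,0,0,6.2,0],[0,0,0,0,6.2,0],[0,0,0,0,6.2,0],[0,0,0,0,0,0],[0,0,0,0,0,0]],
  ],
)

```text
time: 1.88
ee_pos: [0.5281, -0.3695, 0.2226]
eef_rot: [0.486, -0.514, 0.514, -0.486]
ft_force: [-0.7, 0.0, -1.1]
width: 0.0867
```

```bash
python3 - <<'E'
from h import *
plan([0.5278,-0.3697,0.22],86.5)
w=cam('wrist'); cv2.imwrite('pics/w1.png',w['pixels'])
t=cam('top'); cv2.imwrite('pics/t3.png',t['pixels'])
E
```

```text
t 1.88 pos [ 0.5281 -0.3695  0.2226] yaw -93.18 shift mm [ 0.3  2.6 -0.3] rot [ 2.0000e-02 -1.7968e+02 -0.0000e+00] [0.   0.32 0.01] q [ 0.71  0.39 -0.23  1.4   0.09  1.37 -1.15] F [-0.7  0.  -1.1] w 0.0867
```

View pics/w1.png

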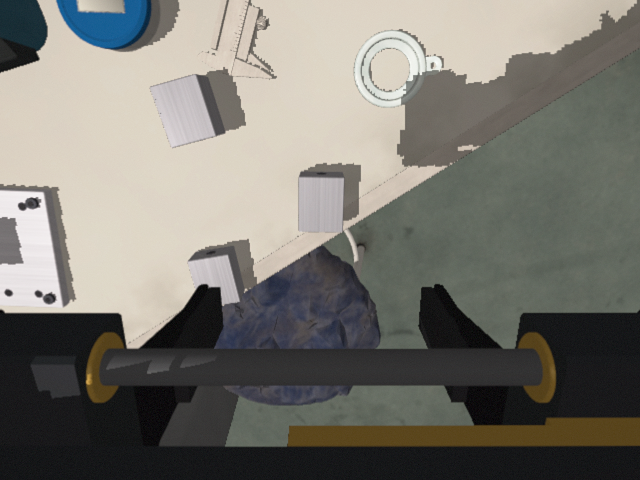

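View pics/t3.png

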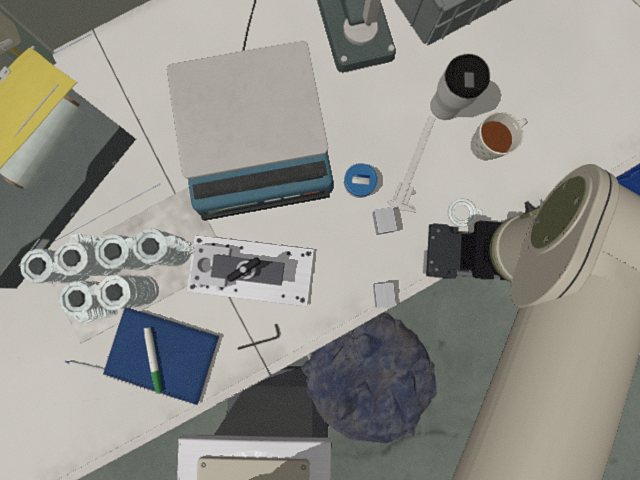

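```bash
cat >> h.py <<'E'
def face(c,p,w=60,dl=14,z=.032,op=3):
    im=cv2.bilateralFilter(c['pixels'],5,20,3)
    g=cv2.cvtColor(im,cv2.COLOR_BGR2LAB).astype(int)
    ref=np.median(g[p[1]-3:p[1]+4,p[0]-3:p[0]+4].reshape(-1,3),0)
    m=((abs(g[...,0]-ref[0])<dl)&(abs(g[...,2]-ref[2])<4)).astype(np.uint8)
    k=np.zeros_like(m);k[max(0,p[1]-w):p[1]+w,max(0,p[0]-w):p[0]+w]=1;m*=k
    m=cv2.morphologyEx(m,cv2.MORPH_OPEN,np.ones((op,op)))
    n,l,st,ce=cv2.connectedComponentsWithStats(m)
    i=l[p[1],p[0]]
    cn=cv2.findContours((l==i).astype(np.uint8),cv2.RETR_EXTERNAL,cv2.CHAIN_APPROX_NONE)[0][0]
    # rectify contour to metric plane, then min-area rect there
    P=onz(c,cn.reshape(-1,2),z)[:,:2]
    r_=cv2.minAreaRect((P*1e4).astype(np.float32)); B=cv2.boxPoints(r_)/1e4
    e=np.diff(np.r_[B,B[:1]],axis=0)
    print('ctr',B.mean(0).round(4),'sides',np.linalg.norm(e,axis=1).round(4)[:2],'dir',np.degrees(np.arctan2(e[:2,1],e[:2,0])).round(1),'px',ce[i].round(1),st[i])
    return B
E
python3 - <<'E'
from h import *
w=cam('wrist')
face(w,(321,205)); face(w,(186,112),z=.037); face(w,(215,275),z=.027)
E
```

```text
ctr [ 0.5289 -0.3699] sides [0.0481 0.0385] dir [-3.2 86.8] px [320.3 204.3] [ 299  178   44   54 2341]
ctr [ 0.6145 -0.2619] sides [0.0389 0.0485] dir [-78.4  11.6] px [182.4 109.8] [ 150   76   64   69 2846]
ctr [ 0.4588 -0.2635] sides [0.0389 0.0478] dir [-83.4   6.6] px [215.7 276.5] [ 190  256   49   48 1314]
```

Request:
arm_command(
  targets=[
    [[0,0.036,0.001,0,0,0],[0,0.036,0,0,0,0],[0,0.036,0,0,0,0],[0,0.036,0,0,0,0],[0,0.036,0,0,0,0],[0,0.02,0,0,0,0],[0,0.012,0,0,0,0],[0,0.002,0,0,0,0],[0,0,0,0,0,0]],
  ],
)

```text
time: 2.78
ee_pos: [0.5294, -0.3697, 0.0089]
eef_rot: [0.485, -0.514, 0.514, -0.485]
ft_force: [0.2, 0.4, 0.7]
width: 0.0871
```

Request:
arm_command(
  targets=[
    [[0,0,0,0,0,0],[0,0,0,0,0,0],[0,0,0,0,0,0],[0,0,0,0,0,0],[0,0,0,0,0,0],[0,0,0,0,0,0],[0,0,0,0,0,0],[0,0,0,0,0,0]],
  ],
  hand=0,
  grip_force=30,
)

```text
time: 3.45
ee_pos: [0.5291, -0.3695, 0.0086]
eef_rot: [0.485, -0.514, 0.515, -0.485]
ft_force: [0.3, -0.5, -0.1]
width: 0.0418
```

Request:
arm_command(
  targets=[
    [[0,0,0,0,0,0],[0,-0.02,0,0,0,0],[0,-0.04,0,0,0,0],[0,-0.04,0,0,0,0],[0,-0.04,0,0,0,0],[0,-0.02,0,0,0,0],[0,0,0,0,0,0]],
  ],
)

```text
time: 4.03
ee_pos: [0.5313, -0.3708, 0.1744]
eef_rot: [0.484, -0.512, 0.517, -0.486]
ft_force: [1.3, 0.0, -1.5]
width: 0.0399
```

```bash
python3 - <<'E'
from h import *
plan([0.4905,-0.11,0.17],-5.2)
E
```

```text
t 4.03 pos [ 0.5313 -0.3708  0.1744] yaw -93.38 shift mm [-257.9    2.9  -56.1] rot [ -0.14 -88.18   0.51] [-0.52 91.82 -0.15] q [ 0.72  0.41 -0.23  1.46  0.1   1.27 -1.16] F [ 1.3  0.  -1.5] w 0.0399
```

Request:
arm_command(
  targets=[
    [[-0.0322,0,-0.007,0,0,0],[-0.0322,0,-0.007,0,0,0],[-0.0322,0,-0.007,0,0,0],[-0.0322,0,-0.007,0,0,0],[-0.0322,0,-0.007,0,0,0],[-0.0322,0,-0.007,0,0,0],[-0.0322,0,-0.007,0,0,0],[-0.0322,0,-0.007,0,0,0]],
  ],
)

```text
time: 4.7
ee_pos: [0.4869, -0.1075, 0.167]
eef_rot: [-0.486, 0.515, -0.514, 0.485]
ft_force: [0.6, 0.7, -3.5]
width: 0.0397
```

Request:
arm_command(
  targets=[
    [[0,0,0,0,-7,0],[0,0,0,0,-7,0],[0,0,0,0,-7,0],[0,0,0,0,-7,0],[0,0,0,0,-7,0],[0,0,0,0,-7,0],[0,0,0,0,-7,0],[0,0,0,0,-7,0],[0,0,0,0,-7,0],[0,0,0,0,-7,0],[0,0,0,0,-7,0],[0,0,0,0,-7,0]],
  ],
)

```text
time: 5.7
ee_pos: [0.4874, -0.1089, 0.167]
eef_rot: [-0.705, 0.056, -0.055, 0.705]
ft_force: [0.3, -0.4, -2.9]
width: 0.04
```

Request:
arm_command(
  targets=[
    [[0,0,0,0,-4.2,0],[0,0,0,0,0,0],[0,0,0,0,0,0],[0,0,0,0,0,0]],
  ],
)

```text
time: 6.03
ee_pos: [0.4879, -0.109, 0.1679]
eef_rot: [-0.706, 0.033, -0.033, 0.706]
ft_force: [-0.1, 0.5, -2.8]
width: 0.0396
```

```bash
python3 - <<'E'
from h import *
plan([0.4929,-0.0831,0.17],-5.2)
w=cam('wrist'); cv2.imwrite('pics/w2.png',w['pixels'])
t=cam('top'); cv2.imwrite('pics/t4.png',t['pixels'])
E
```

```text
t 6.03 pos [ 0.4879 -0.109   0.1679] yaw -5.33 shift mm [ 2.5 -2.1 26.3] rot [-0.01 -0.13 -0.06] [ 9.0000e-02  1.7987e+02 -2.0000e-02] q [ 0.59  0.13 -0.5   1.83  0.07  1.19 -0.02] F [-0.1  0.5 -2.8] w 0.0396
```

View pics/w2.png

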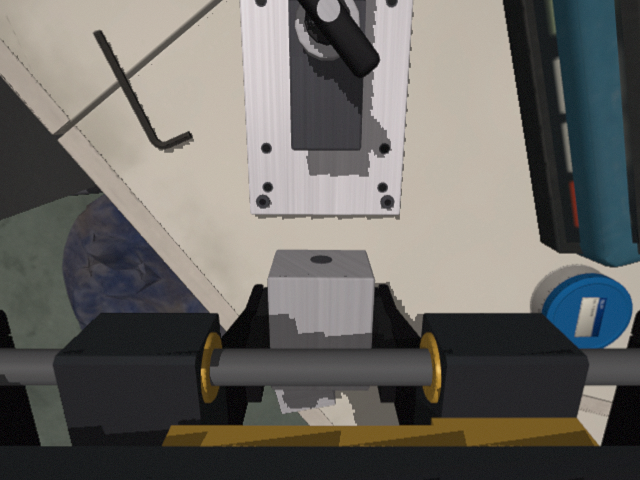

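View pics/t4.png

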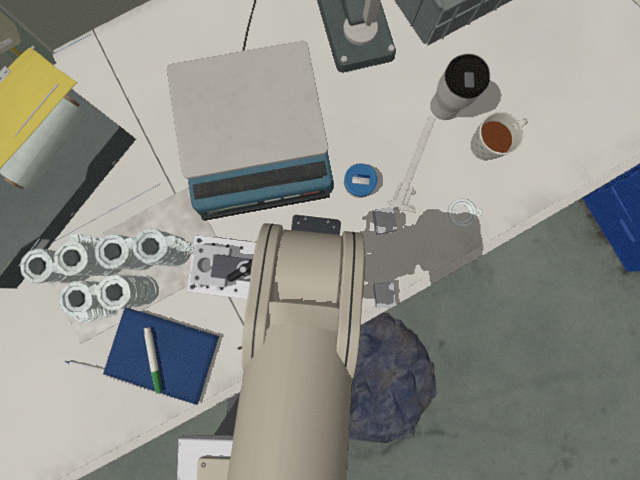

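```bash
python3 - <<'E'
from h import *
w=cam('wrist')
def sh(n,pts,z):
    P=onz(w,pts,z)[:,:2]; d=P[1]-P[0]; m=P.mean(0)
    print(n,P.round(4).tolist(),'len',np.linalg.norm(d).round(4),'fixt x dir',(np.degrees(np.arctan2(d[1],d[0]))+90).round(2),'mid',m.round(4)); return m
u=np.array([np.cos(np.radians(84.8)),np.sin(np.radians(84.8))])
m=sh('plate',[(252,216),(400,214.5)],.012); print('stud',m+u*.1275)
m=sh('screw',[(263,202),(387.5,201.5)],.016);print('stud',m+u*.116)
m=sh('strap',[(291.5,149),(361.5,150)],.058);print('stud',m+u*.072)
crop(w,230,0,420,290,2.7,'w2c.png') if False else cv2.imwrite('pics/w2c.png',cv2.resize(w['pixels'][110:290,230:420],None,fx=4,fy=4))
print(proj(w,[[0.4929,-0.0831,.012]]))
E
```

```text
plate [[0.434, -0.1053], [0.5528, -0.115]] len 0.1192 fixt x dir 85.31 mid [ 0.4934 -0.1102]
stud [0.50495654 0.01681884]
screw [[0.4451, -0.0938], [0.5426, -0.1024]] len 0.098 fixt x dir 84.94 mid [ 0.4938 -0.0981]
stud [0.50435709 0.0174159 ]
strap [[0.4753, -0.0511], [0.521, -0.056]] len 0.0459 fixt x dir 83.91 mid [ 0.4982 -0.0536]
stud [0.50468773 0.01814253]
[[322.29376261 182.09461924]]
```

View pics/w2c.png

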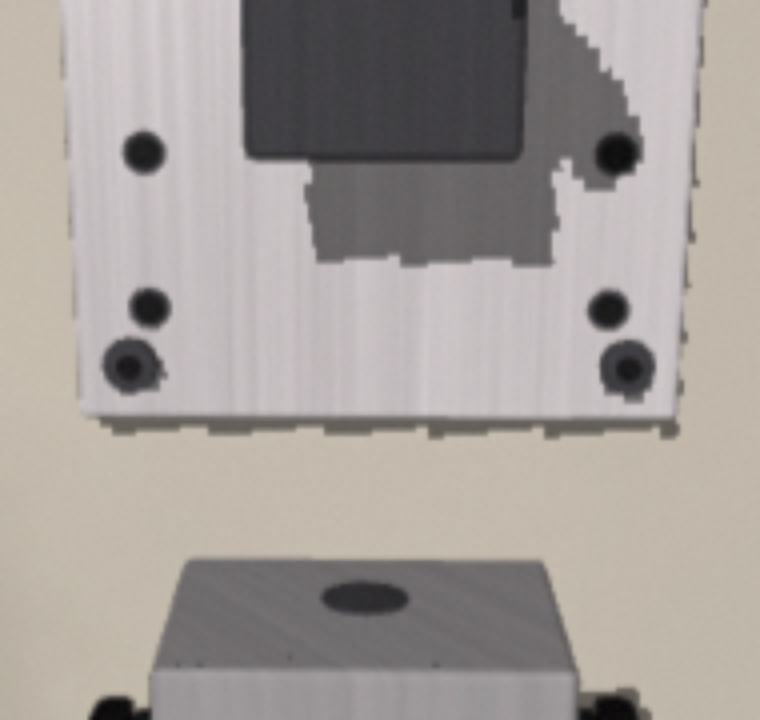

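```bash
python3 - <<'E'
from h import *
w=cam('wrist')
P=onz(w,[(267.7,277.2),(374.2,277.2)],.191); print(P,np.linalg.norm(P[1]-P[0]),P.mean(0))
P=onz(w,[(277.5,250),(366,250)],.159); print(P,np.linalg.norm(P[1]-P[0]),P.mean(0))
a=np.radians(84.7);u=np.array([np.cos(a),np.sin(a)])
s=readout.read_state();print(s['ee_pos'][:2]+.025*u)
g=np.array([.504,.0173])-.1*u
plan([*g,.06],-5.3)
E
```

```text
[[ 0.47161203 -0.0843917   0.191     ]
 [ 0.51109211 -0.08804019  0.191     ]] 0.03964830215281174 [ 0.49135207 -0.08621595  0.191     ]
[[ 0.47199519 -0.08515514  0.159     ]
 [ 0.51139407 -0.08879436  0.159     ]] 0.03956660036229852 [ 0.49169463 -0.08697475  0.159     ]
[ 0.49061441 -0.08414271]
t 6.23 pos [ 0.4883 -0.109   0.1684] yaw -5.23 shift mm [  4.  108.4  27.2] rot [ 0.    0.07 -0.01] [-1.0000e-02 -1.7993e+02 -0.0000e+00] q [ 0.59  0.13 -0.5   1.83  0.07  1.19 -0.02] F [ 0.4 -0.3 -3.2] w 0.0398
```

```bash
python3 - <<'E'
from h import *
w=cam('wrist')
for z in (0,.05,.08,.11): print(z,onz(w,[(545,243),(518,60),(565,250)],z)[:,:2].round(3).tolist())
t=cam('top')
for z in (0,.05,.08): print(z,onz(t,[(332,195),(205,218)],z)[:,:2].round(3).tolist())
E
```

```text
0 [[0.678, -0.155], [0.647, -0.007], [0.696, -0.163]]
0.05 [[0.651, -0.135], [0.624, -0.01], [0.666, -0.142]]
0.08 [[0.634, -0.124], [0.611, -0.011], [0.648, -0.13]]
0.11 [[0.618, -0.112], [0.597, -0.013], [0.63, -0.117]]
0 [[0.668, -0.151], [0.611, 0.122]]
0.05 [[0.659, -0.149], [0.605, 0.109]]
0.08 [[0.653, -0.148], [0.601, 0.102]]
```

Request:
arm_command(
  targets=[
    [[0.0037,0,0.014,0,0,0],[0,0,0.014,0,0,0],[0,0.03,0,0,0,0],[0,0.03,0,0,0,0],[0,0.03,0,0,0,0],[0,0.02,0,0,0,0],[0,0.015,0,0,0,0],[0,0,0,0,0,0],[0,0,0,0,0,0]],
  ],
)

```text
time: 7.08
ee_pos: [0.4943, -0.0814, 0.0434]
eef_rot: [-0.706, 0.032, -0.032, 0.707]
ft_force: [-0.2, 0.1, -2.9]
width: 0.0401
```

```bash
python3 - <<'E'
from h import *
plan([0.4947,-.0821,.0206],-5.3)
w=cam('wrist'); cv2.imwrite('pics/w3.png',w['pixels'])
t=cam('side'); crop(t,150,150,350,310,4,'s3.png')
E
```

```text
t 7.08 pos [ 0.4943 -0.0814  0.0434] yaw -5.18 shift mm [ 0.5 22.8 -0.7] rot [-0.02  0.12 -0.06] [-1.0000e-01 -1.7988e+02  3.0000e-02] q [ 0.52  0.29 -0.5   1.95  0.17  0.94 -0.15] F [-0.2  0.1 -2.9] w 0.0401
```

View pics/w3.png

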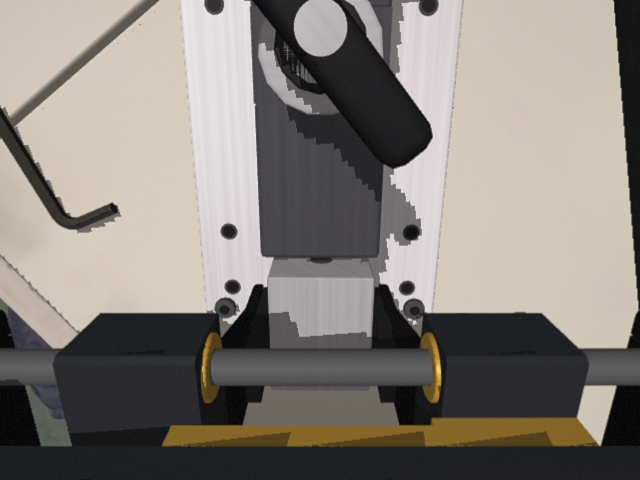

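View pics/s3.png

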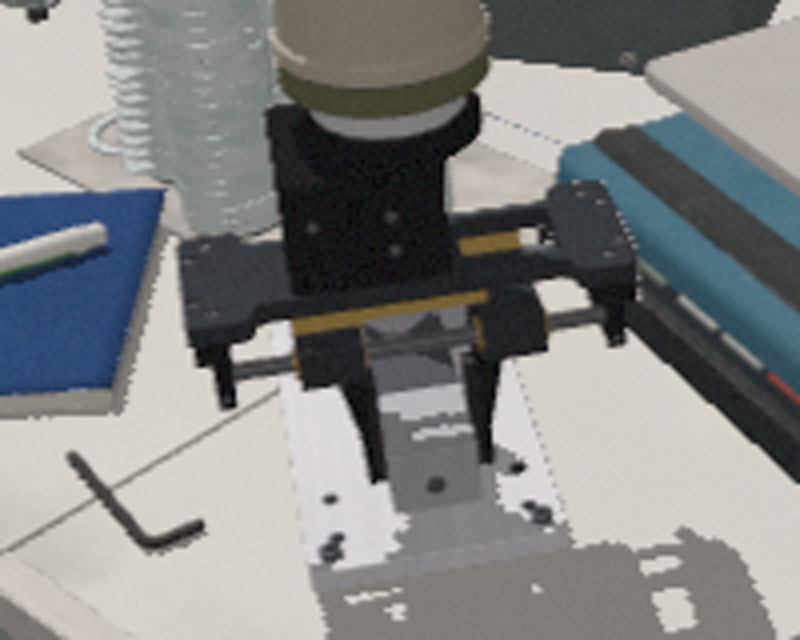

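Request:
arm_command(
  targets=[
    [[0,0.012,0,0,0,0],[0,0.008,0,0,0,0],[0,0.0015,0,0,0,0],[0,0.001,0,0,0,0],[0,0,0,0,0,0]],
  ],
)

```text
time: 7.6
ee_pos: [0.4943, -0.0815, 0.0209]
eef_rot: [0.706, -0.032, 0.032, -0.706]
ft_force: [0.3, -0.2, -2.3]
width: 0.0398
```

Request:
arm_command(
  targets=[
    [[0,0.001,0,0,0,0],[0,0,0,0,0,0],[0,0,0,0,0,0]],
  ],
)

```text
time: 7.85
ee_pos: [0.4949, -0.0815, 0.0205]
eef_rot: [0.706, -0.032, 0.032, -0.706]
ft_force: [-2.0, -0.3, 2.7]
width: 0.0396
```

Request:
arm_command(
  targets=[
    [[0,0,0,0,0,0],[0,0,0,0,0,0],[0,0,0,0,0,0],[0,0,0,0,0,0],[0,-0.018,0,0,0,0],[0,-0.02,0,0,0,0],[0,0,-0.022,0,0,0],[0,0,-0.023,0,0,0],[0,0,0,0,0,0]],
  ],
  hand=0.75,
)

```text
time: 8.6
ee_pos: [0.4901, -0.1311, 0.0583]
eef_rot: [0.707, -0.033, 0.034, -0.706]
ft_force: [-0.5, 0.1, -0.8]
width: 0.0651
```

```bash
python3 - <<'E'
from h import *
plan([0.4949,-.0815,.0205],-5.3)
w=cam('wrist'); cv2.imwrite('pics/w4.png',w['pixels'])
E
```

```text
t 8.6 pos [ 0.4901 -0.1311  0.0583] yaw -5.44 shift mm [ 0.  37.7 49.9] rot [ 0.13 -0.14  0.04] [-7.0000e-02  1.7986e+02  2.0000e-01] q [ 0.59  0.28 -0.47  1.93  0.15  0.97 -0.05] F [-0.5  0.1 -0.8] w 0.0651
```

View pics/w4.png

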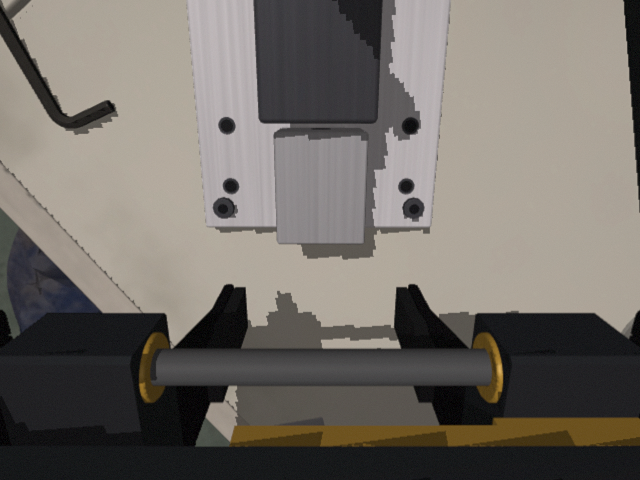

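Request:
arm_command(
  targets=[
    [[0,0.018,0,0,0,0],[0,0.018,0,0,0,0],[0,0,0,0,0,0],[0,0,0,0,0,0],[0,0,0,0,0,0],[0,0,0,0,0,0],[0,0,0,0,0,0]],
  ],
  hand=0,
)

```text
time: 9.23
ee_pos: [0.4912, -0.1263, 0.023]
eef_rot: [0.707, -0.031, 0.032, -0.706]
ft_force: [0.3, -0.3, 0.1]
width: 0.0264
```

```bash
python3 - <<'E'
from h import *
plan([0.4949,-.0815,.0205],-5.3)
w=cam('wrist'); cv2.imwrite('pics/w5.png',w['pixels'])
E
```

```text
t 9.23 pos [ 0.4912 -0.1263  0.023 ] yaw -5.16 shift mm [-0.3  2.4 45. ] rot [0.02 0.14 0.08] [ 1.3000e-01 -1.7986e+02 -3.0000e-02] q [ 0.58  0.33 -0.47  1.95  0.19  0.9  -0.08] F [ 0.3 -0.3  0.1] w 0.0264
```

View pics/w5.png

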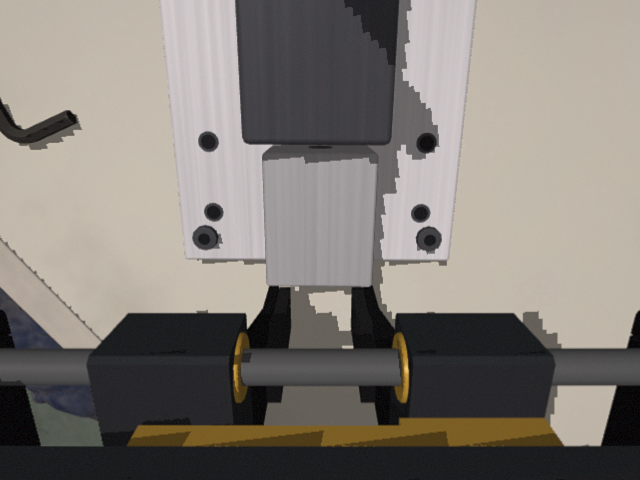

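Request:
arm_command(
  targets=[
    [[0,0,0,0,0,0],[0,0,0.003,0,0,0],[0,0,0.003,0,0,0],[0,0,0.003,0,0,0],[0,0,0.003,0,0,0],[0,0,0.004,0,0,0],[0,0,0.004,0,0,0],[0,0,0.004,0,0,0],[0,0,0.004,0,0,0],[0,0,0.004,0,0,0],[0,0,0.004,0,0,0],[0,0,0,0,0,0]],
  ],
)

```text
time: 10.28
ee_pos: [0.4939, -0.0893, 0.0221]
eef_rot: [-0.706, 0.031, -0.032, 0.707]
ft_force: [0.5, -0.1, -0.6]
width: 0.0007
```

```bash
python3 - <<'E'
from h import *
plan([0.4949,-.0815,.0205],-5.3)
w=cam('wrist'); cv2.imwrite('pics/w6.png',w['pixels'])
E
```

```text
t 10.28 pos [ 0.4939 -0.0893  0.0221] yaw -5.11 shift mm [0.3 1.6 7.9] rot [-0.03  0.19  0.01] [ 1.0000e-02 -1.7981e+02  4.0000e-02] q [ 0.52  0.32 -0.49  1.96  0.19  0.9  -0.15] F [ 0.5 -0.1 -0.6] w 0.0007
```

View pics/w6.png

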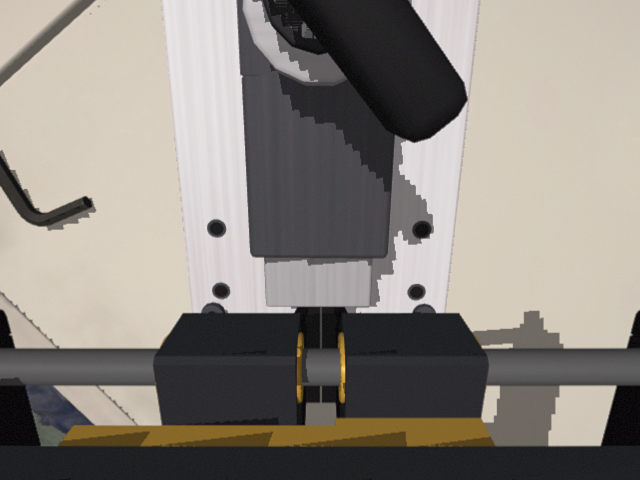

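Request:
arm_command(
  targets=[
    [[0,0,0.002,0,0,0],[0,0,0.002,0,0,0],[0,0,0.001,0,0,0],[0,0,0,0,0,0]],
  ],
)

```text
time: 10.67
ee_pos: [0.4941, -0.0852, 0.0219]
eef_rot: [-0.706, 0.032, -0.032, 0.706]
ft_force: [-0.6, 0.4, -0.3]
width: 0.0008
```

```bash
python3 - <<'E'
from h import *
w=cam('wrist'); cv2.imwrite('pics/w7.png',w['pixels'])
plan([0.4949,-.0815,.0205],-5.3)
g=cv2.cvtColor(w['pixels'],cv2.COLOR_BGR2GRAY); print(g[240:325,285].tolist())
E
```

```text
t 10.72 pos [ 0.4941 -0.0852  0.0219] yaw -5.16 shift mm [0.4 1.4 3.7] rot [-0.02  0.14 -0.01] [-2.0000e-02 -1.7986e+02  3.0000e-02] q [ 0.52  0.32 -0.49  1.97  0.19  0.9  -0.16] F [-0.2  0.6 -0.2] w 0.0003
[77, 77, 77, 75, 76, 75, 75, 74, 76, 74, 75, 77, 76, 76, 76, 76, 76, 76, 76, 77, 78, 76, 76, 75, 77, 76, 73, 64, 57, 72, 90, 94, 122, 173, 176, 174, 175, 176, 173, 175, 174, 175, 174, 174, 173, 173, 173, 174, 174, 174, 173, 173, 172, 173, 173, 174, 173, 173, 171, 173, 174, 174, 174, 175, 172, 164, 158, 191, 213, 213, 213, 214, 190, 89, 35, 30, 32, 36, 31, 34, 35, 34, 34, 37, 34]
```

```bash
python3 - <<'E'
from h import *
w=cam('wrist')
a=onz(w,[(320,267.3)],.058)[0];b=onz(w,[(320,306)],.044)[0];print(a,b,np.linalg.norm((a-b)[:2]))
E
```

```text
[ 0.49770648 -0.05291859  0.058     ] [ 0.4957424  -0.07446861  0.044     ] 0.021639343500151117
```

Request:
arm_command(
  targets=[
    [[0,0,0.001,0,0,0],[0,0,0.001,0,0,0],[0,0,0.001,0,0,0],[0,0,0,0,0,0]],
  ],
)

```text
time: 11.1
ee_pos: [0.4944, -0.0825, 0.022]
eef_rot: [0.706, -0.032, 0.032, -0.706]
ft_force: [-0.1, -1.1, -1.1]
width: 0.0006
```

Request:
arm_command(
  targets=[
    [[0,0,0.001,0,0,0],[0,0,0,0,0,0]],
  ],
)

```text
time: 11.27
ee_pos: [0.4944, -0.0823, 0.0221]
eef_rot: [0.707, -0.032, 0.032, -0.706]
ft_force: [-0.7, -5.1, -0.1]
width: 0.0001
```

Request:
arm_command(
  targets=[
    [[0,0,0.001,0,0,0],[0,0,0,0,0,0]],
  ],
)

```text
time: 11.43
ee_pos: [0.4944, -0.0823, 0.0221]
eef_rot: [0.707, -0.033, 0.032, -0.706]
ft_force: [-0.7, -8.0, 1.7]
width: 0.0004
```

Request:
arm_command(
  targets=[
    [[0,0,0.001,0,0,0],[0,0,0,0,0,0]],
  ],
)

```text
time: 11.6
ee_pos: [0.4944, -0.0822, 0.0222]
eef_rot: [0.707, -0.033, 0.033, -0.705]
ft_force: [-2.6, -12.8, 1.9]
width: 0.0005
```

```bash
python3 - <<'E'
from h import *
plan([0.4949,-.0815,.0205],-5.3)
w=cam('wrist'); cv2.imwrite('pics/w8.png',cv2.resize(w['pixels'][200:340,200:440],None,fx=3.3,fy=3.3))
g=cv2.cvtColor(w['pixels'],cv2.COLOR_BGR2GRAY).astype(int); print(g[255:315,285].tolist())
a=onz(w,[(320,270)],.058)[0]
E
```

```text
t 11.6 pos [ 0.4944 -0.0822  0.0222] yaw -5.29 shift mm [0.4 1.7 0.8] rot [ 0.18  0.01 -0.01] [-2.0000e-02 -1.7999e+02 -2.8000e-01] q [ 0.51  0.32 -0.49  1.97  0.2   0.9  -0.18] F [ -2.6 -12.8   1.9] w 0.0005
[77, 76, 77, 76, 77, 77, 78, 78, 75, 77, 79, 76, 77, 78, 76, 76, 77, 76, 77, 75, 69, 62, 69, 92, 124, 175, 176, 177, 178, 176, 179, 175, 178, 176, 177, 176, 175, 176, 175, 176, 177, 176, 176, 176, 176, 176, 177, 175, 175, 176, 172, 165, 180, 214, 214, 214, 215, 193, 86, 34]
```

View pics/w8.png

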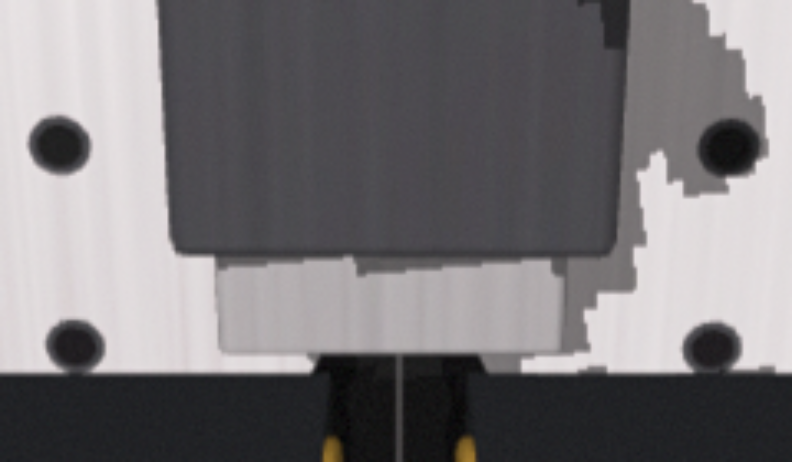

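Request:
arm_command(
  targets=[
    [[0,0,-0.01,0,0,0],[0,0,-0.015,0,0,0],[0,-0.03,0,0,0,0],[0,-0.04,0,0,0,0],[0,-0.04,0,0,0,0],[0,-0.035,0,0,0,0],[0,0,0,0,0,0],[0,0,0,0,0,0]],
  ],
  hand=0.7,
)

```text
time: 12.32
ee_pos: [0.4939, -0.1045, 0.1692]
eef_rot: [0.707, -0.03, 0.033, -0.706]
ft_force: [-0.7, -0.9, -0.4]
width: 0.0456
```

```bash
python3 - <<'E'
from h import *
plan([0.5045,.0175,.165],34.9)
w=cam('wrist'); cv2.imwrite('pics/w9.png',w['pixels'])
E
```

```text
t 12.32 pos [ 0.4939 -0.1045  0.1692] yaw -5.15 shift mm [ -0.4   4.2 122.4] rot [  0.12 -40.05   0.24] [ -0.3  139.95   0.15] q [ 0.59  0.14 -0.51  1.83  0.07  1.19 -0.03] F [-0.7 -0.9 -0.4] w 0.0456
```

View pics/w9.png

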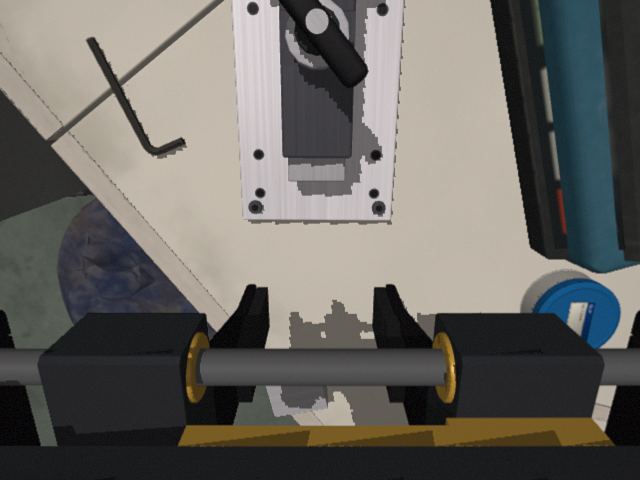

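```bash
python3 - <<'E'
from h import *
w=cam('wrist')
print(onz(w,[(317,21)],.114),onz(w,[(317,21)],.110))
P=onz(w,[(302,42),(346,86)],.112)[:,:2] # left edge guess
cv2.imwrite('pics/w9c.png',cv2.resize(w['pixels'][0:100,270:390],None,fx=6,fy=6,interpolation=cv2.INTER_CUBIC))
E
```

```text
[[0.5031229  0.01728724 0.114     ]] [[0.50316446 0.0179845  0.11      ]]
```

View pics/w9c.png

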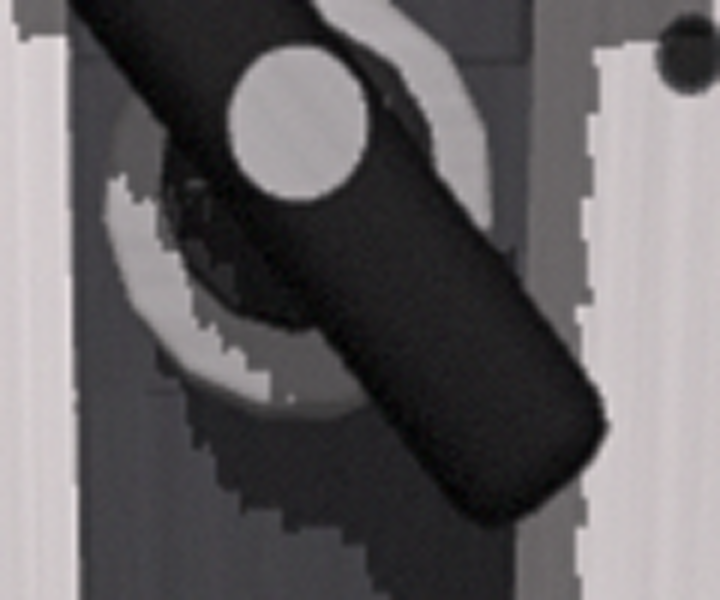

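Request:
arm_command(
  targets=[
    [[-0.0008,0,0.0306,0,0,0],[0,0,0.0306,0,0,0],[0,0,0.0306,0,0,0],[0,0,0.0304,0,0,0],[0,0,0,0,-6.7,0],[0,0,0,0,-6.7,0],[0,0,0,0,-6.7,0],[0,0,0,0,-6.7,0],[0,0,0,0,-6.7,0],[0,0,0,0,-6.6,0],[0,0,0,0,0,0],[0,0,0,0,0,0]],
  ],
  hand=0.7,
)

```text
time: 13.42
ee_pos: [0.5021, 0.0174, 0.1659]
eef_rot: [-0.674, -0.21, 0.212, 0.675]
ft_force: [0.8, 0.1, -0.3]
width: 0.061
```

```bash
python3 - <<'E'
from h import *
plan([0.504,.0176,.0915],34.9)
w=cam('wrist'); cv2.imwrite('pics/w10.png',w['pixels'])
s=cam('side'); crop(s,150,150,350,310,4,'s10.png')
E
```

```text
t 13.42 pos [0.5021 0.0174 0.1659] yaw 34.73 shift mm [ 1.8 74.4 -1. ] rot [-0.09 -0.17 -0.08] [ 1.2000e-01  1.7983e+02 -1.4000e-01] q [ 0.49  0.16 -0.67  1.82  0.11  1.19  0.4 ] F [ 0.8  0.1 -0.3] w 0.061
```

View pics/w10.png

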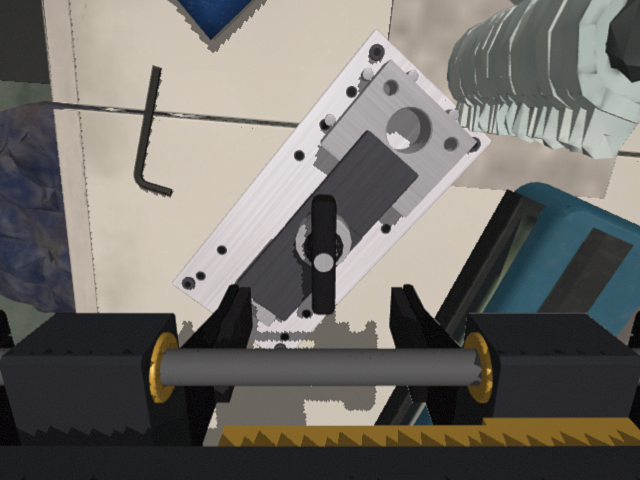

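View pics/s10.png

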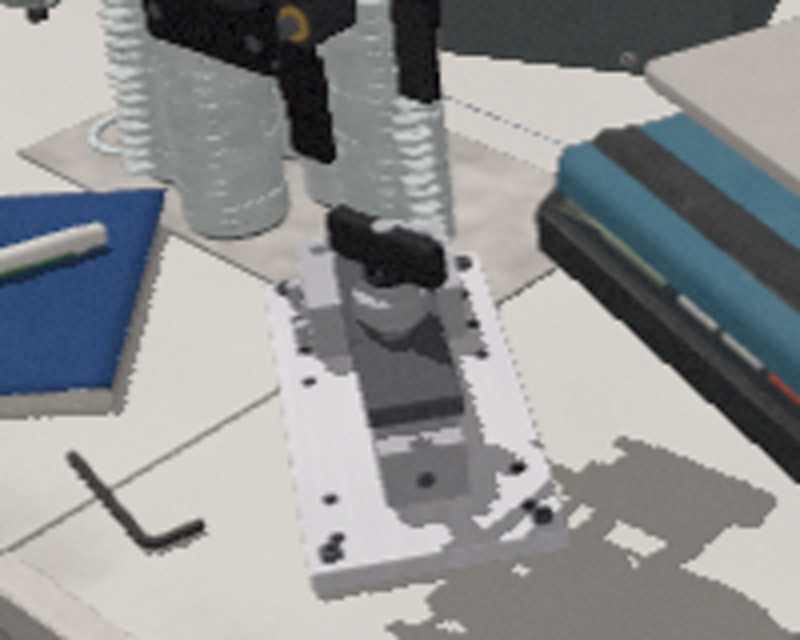

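```bash
python3 - <<'E'
from h import *
w=cam('wrist')
b=onz(w,[(323.7,262.5)],.114)[0];print(b)
P=onz(w,[(323.5,198),(323.5,311)],.112)[:,:2];d=P[0]-P[1];print(P,np.degrees(np.arctan2(d[1],d[0])),np.linalg.norm(d),P.mean(0))
plan([b[0],b[1],.0915],34.9)
E
```

```text
[0.50473435 0.01773811 0.114     ]
[[ 0.48370639  0.04778113]
 [ 0.52270749 -0.00825727]] 124.83679505399569 0.06827435844293109 [0.50320694 0.01976193]
t 13.57 pos [0.5025 0.0174 0.1666] yaw 34.76 shift mm [ 2.1 75.1 -1. ] rot [-0.04 -0.14 -0.03] [ 5.0000e-02  1.7986e+02 -6.0000e-02] q [ 0.49  0.16 -0.67  1.82  0.11  1.19  0.4 ] F [0.2 0.4 0.2] w 0.061
```

Request:
arm_command(
  targets=[
    [[0.002,0.02,-0.0007,0,0,0],[0,0.025,0,0,0,0],[0,0.02,0,0,0,0],[0,0.01,0,0,0,0],[0,0,0,0,0,0],[0,0,0,0,0,0]],
  ],
)

```text
time: 14.07
ee_pos: [0.5048, 0.0181, 0.0923]
eef_rot: [-0.674, -0.212, 0.212, 0.675]
ft_force: [0.9, 1.2, -0.3]
width: 0.0607
```

Request:
arm_command(
  targets=[
    [[0,0,0,0,0,0],[0,0,0,0,0,0],[0,0,0,0,0,0],[0,0,0,0,0,0],[0,0,0,0,0,0],[0,0,0,0,0,0],[0,0,0,0,0,0],[0,0,0,0,0,0],[0,0,0,0,0,0],[0,0,0,0,0,0]],
  ],
  hand=0,
  grip_force=60,
)

```text
time: 14.9
ee_pos: [0.5042, 0.0175, 0.092]
eef_rot: [0.675, 0.212, -0.213, -0.674]
ft_force: [-5.5, -1.8, 4.0]
width: 0.0135
```

```bash
python3 - <<'E'
from h import *
plan([.5045,.0177,.0915],34.9); print(readout.read_state()['torque'])
w=cam('wrist'); cv2.imwrite('pics/w11.png',w['pixels'])
E
```

```text
t 14.9 pos [0.5042 0.0175 0.092 ] yaw 34.9 shift mm [0.3 0.5 0. ] rot [-0.01  0.   -0.08] [-1.2e-01 -1.8e+02  1.0e-02] q [ 0.46  0.25 -0.65  1.9   0.18  1.05  0.34] F [-5.5 -1.8  4. ] w 0.0135
[-0.39961921  0.83817622 -0.04647279]
```

View pics/w11.png

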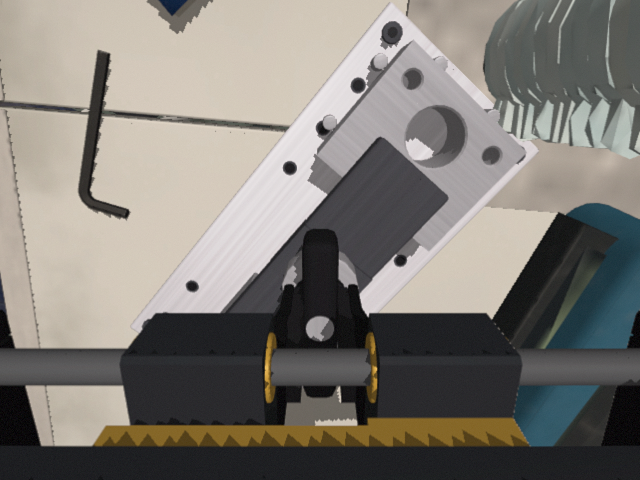

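Request:
arm_command(
  targets=[
    [[0,0,0,0,3,0],[0,0.0002,0,0,4,0],[0,0.0003,0,0,4,0],[0,0.0003,0,0,4,0],[0,0.0003,0,0,4,0],[0,0.0003,0,0,4,0],[0,0.0003,0,0,4,0],[0,0,0,0,0,0]],
  ],
)

```text
time: 15.62
ee_pos: [0.5039, 0.0173, 0.0901]
eef_rot: [0.706, 0.047, -0.048, -0.705]
ft_force: [-4.9, -3.0, 4.5]
width: 0.0133
```

```bash
python3 - <<'E'
from h import *
plan([.5045,.0177,.0915],34.9); print(readout.read_state()['torque'])
w=cam('wrist'); cv2.imwrite('pics/w12.png',w['pixels'])
E
```

```text
t 15.62 pos [0.5039 0.0173 0.0901] yaw 7.7 shift mm [ 0.7 -1.4  0.3] rot [  0.03 -27.2   -0.13] [1.800e-01 1.528e+02 4.000e-02] q [ 0.41  0.24 -0.59  1.9   0.16  1.04 -0.12] F [-4.9 -3.   4.5] w 0.0133
[-0.74653339  1.23770268  0.17213849]
```

View pics/w12.png

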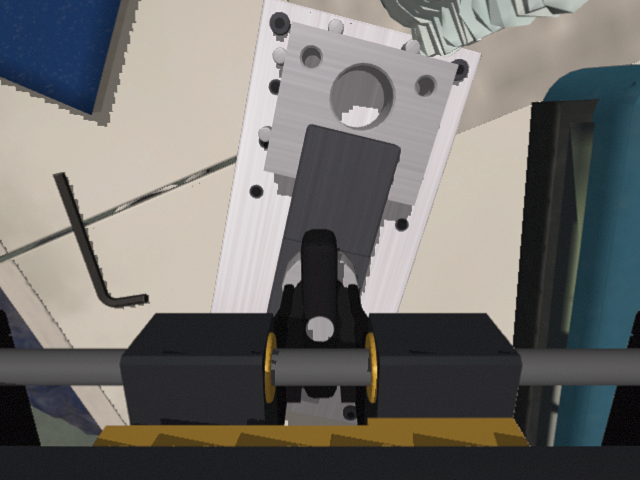

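Request:
arm_command(
  targets=[
    [[0,0.0003,0,0,4,0],[0,0.0003,0,0,4,0],[0,0.0003,0,0,4,0],[0,0.0003,0,0,4,0],[0,0.0003,0,0,4,0],[0,0.0003,0,0,4,0],[0,0.0003,0,0,4,0],[0,0.0003,0,0,4,0],[0,0.0003,0,0,4,0],[0,0.0003,0,0,4,0],[0,0.0003,0,0,4,0],[0,0,0,0,0,0]],
  ],
)

```text
time: 16.67
ee_pos: [0.5032, 0.0174, 0.0868]
eef_rot: [0.673, -0.221, 0.219, -0.671]
ft_force: [-9.4, -2.8, 8.8]
width: 0.0135
```

```bash
python3 - <<'E'
from h import *
plan([.5045,.0177,.0855],-45.3); print(readout.read_state()['torque'])
w=cam('wrist'); cv2.imwrite('pics/w13.png',w['pixels'])
E
```

```text
t 16.67 pos [0.5032 0.0174 0.0868] yaw -36.31 shift mm [0.9 1.3 1. ] rot [ 0.19  8.99 -0.1 ] [-1.4000e-01 -1.7101e+02 -2.8000e-01] q [ 0.32  0.23 -0.5   1.91  0.13  1.03 -0.86] F [-9.4 -2.8  8.8] w 0.0135
[-0.70898553  2.23134769  0.07198731]
```

View pics/w13.png

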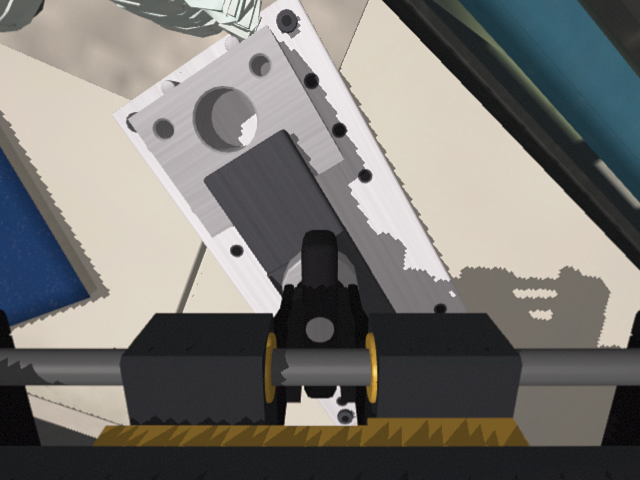

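Request:
arm_command(
  targets=[
    [[0,0.0002,0,0,3,0],[0,0.0002,0,0,3,0],[0,0.0002,0,0,3,0],[0,0,0,0,1,0],[0,0,0,0,0,0],[0,0,0,0,0,0]],
  ],
)

```text
time: 17.22
ee_pos: [0.503, 0.0175, 0.0862]
eef_rot: [0.652, -0.278, 0.276, -0.65]
ft_force: [-9.9, -2.5, 8.8]
width: 0.0135
```

```bash
python3 - <<'E'
from h import *
plan([.5045,.0177,.0855],-45.3); print(readout.read_state()['torque'])
E
```

```text
t 17.22 pos [0.503  0.0175 0.0862] yaw -46.05 shift mm [0.9 0.7 1.2] rot [ 0.2  -0.75 -0.1 ] [1.5000e-01 1.7925e+02 3.1000e-01] q [ 0.3   0.23 -0.47  1.91  0.12  1.03 -1.03] F [-9.9 -2.5  8.8] w 0.0135
[-0.64876906  2.33999526  0.20128054]
```

Request:
arm_command(
  targets=[
    [[0,0,0,0,2,0],[0,0,0,0,0,0],[0,0,0,0,0,0]],
  ],
)

```text
time: 17.47
ee_pos: [0.503, 0.0175, 0.0861]
eef_rot: [0.647, -0.289, 0.287, -0.645]
ft_force: [-10.7, -3.6, 8.7]
width: 0.013
```

```bash
python3 - <<'E'
from h import *
plan([.5045,.0177,.0855],-45.3); print(readout.read_state()['torque'])
E
```

```text
t 17.47 pos [0.503  0.0175 0.0861] yaw -48.01 shift mm [0.8 0.6 1.2] rot [ 0.21 -2.71 -0.08] [1.3000e-01 1.7729e+02 3.3000e-01] q [ 0.3   0.23 -0.47  1.91  0.12  1.03 -1.06] F [-10.7  -3.6   8.7] w 0.013
[-0.67949865  2.29210137  0.7402384 ]
```

Request:
arm_command(
  targets=[
    [[0,0,0,0,2,0],[0,0,0,0,0,0],[0,0,0,0,0,0]],
  ],
)

```text
time: 17.72
ee_pos: [0.5031, 0.0175, 0.0861]
eef_rot: [0.642, -0.3, 0.298, -0.64]
ft_force: [-10.7, -3.3, 8.7]
width: 0.0138
```

```bash
python3 - <<'E'
from h import *
plan([.5045,.0177,.0855],-45.3); print(readout.read_state()['torque'])
w=cam('wrist'); cv2.imwrite('pics/w14.png',w['pixels'])
E
```

```text
t 17.72 pos [0.5031 0.0175 0.0861] yaw -49.96 shift mm [0.8 0.6 1.2] rot [ 0.22 -4.66 -0.07] [1.0000e-01 1.7534e+02 3.3000e-01] q [ 0.3   0.23 -0.47  1.91  0.12  1.03 -1.1 ] F [-10.7  -3.3   8.7] w 0.0138
[-0.74238918  2.26926254  1.16040904]
```

View pics/w14.png

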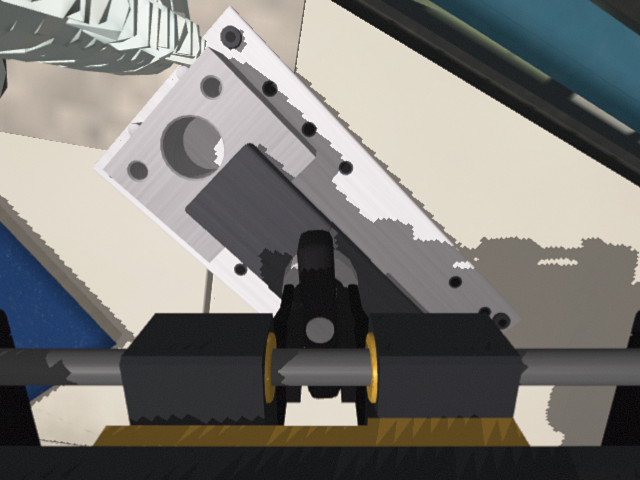

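Request:
arm_command(
  targets=[
    [[0,0,0,0,-2,0],[0,0,0,0,-1,0],[0,0,0,0,0,0],[0,0,0,0,0,0],[0,0,0,0,0,0],[0,0,0,0,0,0],[0,-0.03,0,0,0,0],[0,-0.04,0,0,0,0],[0,-0.03,0,0,0,0],[0,0,0,0,0,0],[0,0,0,0,0,0]],
  ],
  hand=0.7,
)

```text
time: 18.68
ee_pos: [0.5059, 0.018, 0.1883]
eef_rot: [-0.648, 0.281, -0.284, 0.649]
ft_force: [-0.0, 0.3, -1.2]
width: 0.0604
```

```bash
python3 - <<'E'
from h import *
plan([.45,-.15,.22],-45.3)
w=cam('wrist'); cv2.imwrite('pics/w15.png',w['pixels'])
s=cam('side'); crop(s,150,150,350,310,4,'s15.png')
E
```

```text
t 18.68 pos [0.5059 0.018  0.1883] yaw -47.1 shift mm [  85.1  -31.9 -155.2] rot [-0.15 -1.8   0.17] [ -0.26 178.2   -0.23] q [ 0.32  0.12 -0.48  1.8   0.06  1.23 -1.  ] F [-0.   0.3 -1.2] w 0.0604
```

View pics/w15.png

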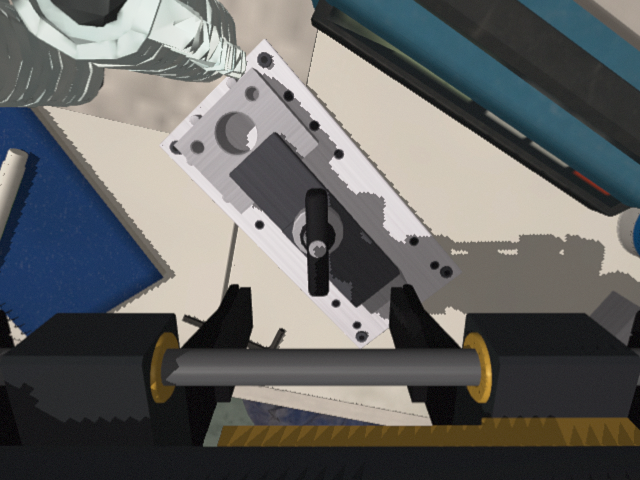

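View pics/s15.png

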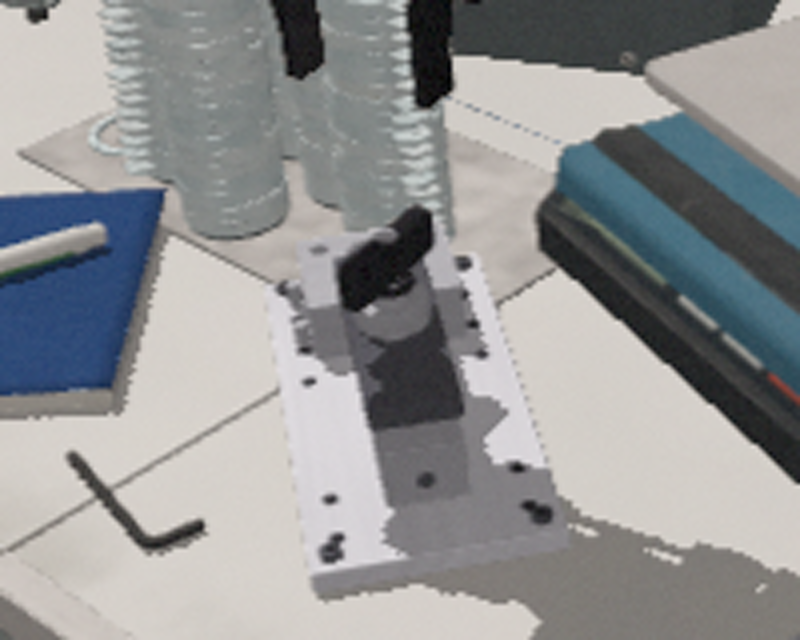

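```bash
python3 - <<'E'
from h import *
w=cam('wrist')
P=onz(w,[(316.5,190),(319,295)],.106)[:,:2];d=P[0]-P[1];print(np.degrees(np.arctan2(d[1],d[0])),np.linalg.norm(d))
plan([.38,-.38,.25],-45.3)
E
```

```text
44.07552225793134 0.06947173390661972
t 18.83 pos [0.5041 0.0178 0.1853] yaw -47.08 shift mm [ 206.7  -64.4 -361.8] rot [ 0.08 -1.78 -0.06] [1.0000e-01 1.7822e+02 1.2000e-01] q [ 0.32  0.13 -0.48  1.8   0.06  1.23 -1.  ] F [0.2 0.  0.7] w 0.0607
```

Request:
arm_command(
  targets=[
    [[0,-0.033,0,0,0,0],[0,-0.033,0,0,0,0],[0.02,0,-0.035,0,0,0],[0.02,0,-0.035,0,0,0],[0.02,0,-0.035,0,0,0],[0.02,0,-0.035,0,0,0],[0.02,0,-0.035,0,0,0],[0.02,0,-0.035,0,0,0],[0.02,0,-0.035,0,0,0],[0.02,0,-0.035,0,0,0],[0.02,0,-0.035,0,0,0],[0.02,0,-0.035,0,0,0]],
  ],
)

```text
time: 19.83
ee_pos: [0.3833, -0.3684, 0.2511]
eef_rot: [-0.648, 0.283, -0.282, 0.648]
ft_force: [1.5, -0.8, -0.3]
width: 0.0608
```

```bash
python3 - <<'E'
from h import *
plan([.38,-.38,.25],-45.3)
t=cam('top');s=cam('side')
crop(t,180,200,330,310,5,'t16.png'); crop(s,205,190,305,305,5,'s16.png'); cv2.imwrite('pics/t16f.png',t['pixels'])
E
```

```text
t 19.83 pos [ 0.3833 -0.3684  0.2511] yaw -47.08 shift mm [  6.3   1.1 -10.3] rot [ 0.03 -1.78 -0.11] [1.7000e-01 1.7822e+02 5.0000e-02] q [ 0.76  0.12 -0.09  1.66  0.01  1.37 -0.15] F [ 1.5 -0.8 -0.3] w 0.0608
```

View pics/t16f.png

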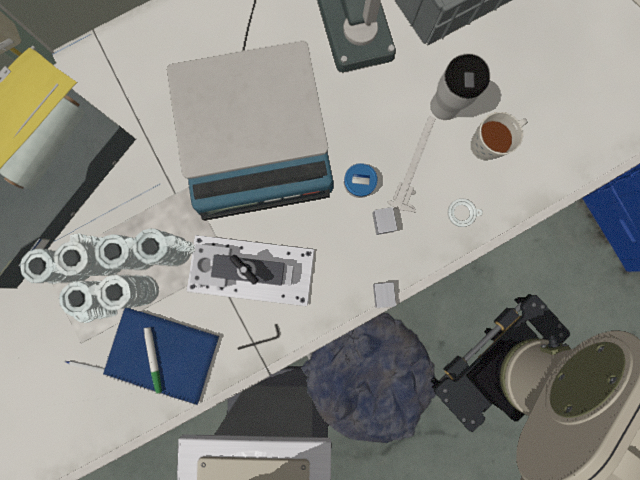

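View pics/t16.png

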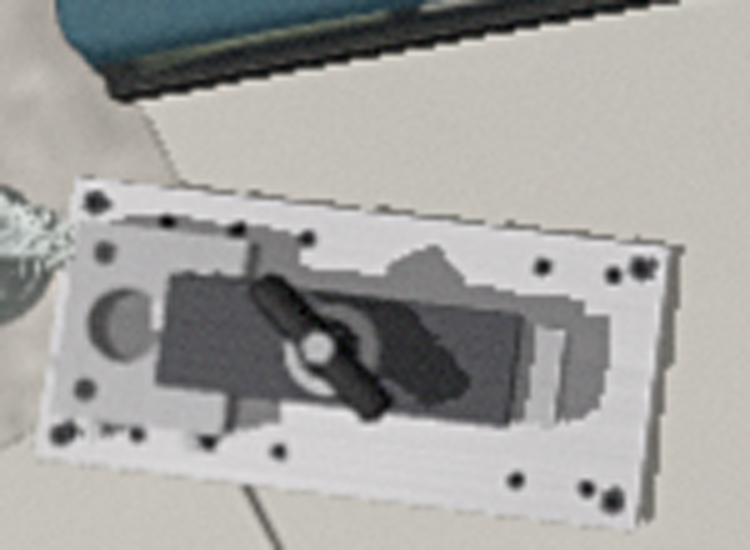

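View pics/s16.png

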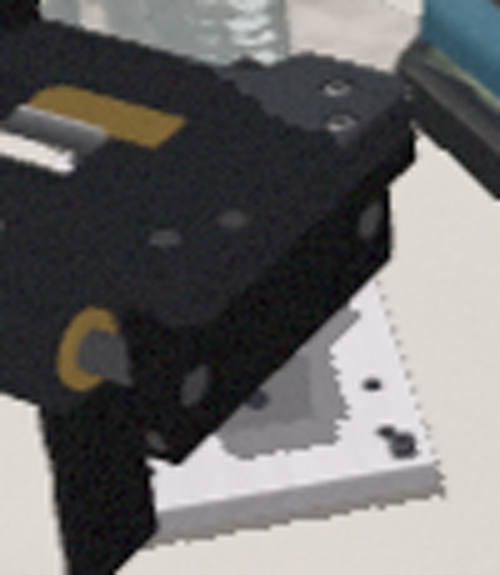

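Request:
arm_command(
  targets=[
    [[-0.01,0,-0.04,0,0,0],[-0.01,0,-0.04,0,0,0],[-0.01,0,-0.04,0,0,0],[-0.01,0,-0.04,0,0,0],[0,0,-0.02,0,0,0],[0,0,0,0,0,0]],
  ],
)

```text
time: 20.43
ee_pos: [0.2205, -0.4626, 0.2512]
eef_rot: [0.647, -0.286, 0.284, -0.647]
ft_force: [-0.5, 0.2, 0.1]
width: 0.0608
```

```bash
python3 - <<'E'
from h import *
plan([.24,-.45,.25],-45.3)
s=cam('side'); crop(s,215,195,295,295,6,'s17.png')
E
```

```text
t 20.43 pos [ 0.2205 -0.4626  0.2512] yaw -47.51 shift mm [ 3.9  1.2 22.9] rot [ 0.07 -2.21 -0.12] [1.9000e-01 1.7779e+02 1.1000e-01] q [ 0.96  0.07  0.08  1.71 -0.    1.36  0.21] F [-0.5  0.2  0.1] w 0.0608
```

View pics/s17.png

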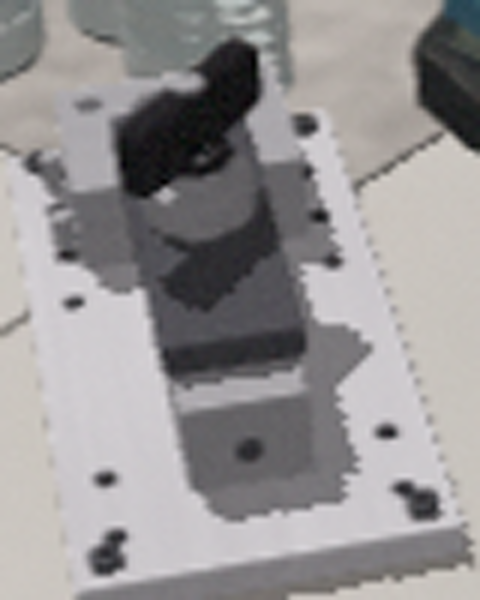

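```bash
python3 - <<'E'
from h import *
s=cam('side'); a=np.radians(84.8);u=np.array([np.cos(a),np.sin(a)]);v=np.array([-u[1],u[0]])
st=np.array([.5035,.0172])
for z in (.053,.056,.058):
    q=[np.r_[st-.072*u+k*.023*v,z] for k in (1,-1)]
    print(z,((proj(s,q)-[215,195])*6).round(0).tolist())
for h in (.039,.044):
    q=[np.r_[st-.09*u+k*.02*v,h] for k in (1,-1)]
    print('blk',h,((proj(s,q)-[215,195])*6).round(0).tolist())
q=[np.r_[st-.1275*u+k*.06*v,.012] for k in (1,-1)];print('plate',((proj(s,q)-[215,195])*6).round(0).tolist())
E
```

```text
0.053 [[156.0, 354.0], [304.0, 329.0]]
0.056 [[155.0, 346.0], [303.0, 322.0]]
0.058 [[155.0, 340.0], [302.0, 316.0]]
blk 0.039 [[179.0, 422.0], [307.0, 400.0]]
blk 0.044 [[177.0, 409.0], [306.0, 387.0]]
plate [[72.0, 589.0], [463.0, 520.0]]
```

```bash
python3 - <<'E'
from bench import r
print(r.close_job())
E
```

```text
the job is handed in; nothing more can be done
None
```

I set the 32 mm packing block home under the strap and turned the clamp to its stop. The job is handed in at about 20.5 s of the 69 s allowed; no verdict is reported.

- **Choosing the block:** From two camera views the blocks' top faces measured 25.1, 30.0 and 34.7 mm high, all about 2 mm low. I took the middle one, which lay nearest the right-hand bench edge, as the 32 mm block.
- **Placing it:** I set it flat on the plate behind the heel and pushed it in with closed fingers. It stopped dead against the pins with the push force rising to about 13 N. It sits square to the strap and sticks out about 19 mm (18 expected).
- **Tightening:** I gripped the T-bar at 60 N and turned it clockwise. The moment rose to about 1.2 N m at the stop. The bar now lies at 44.1° (44.7° expected when tight). I then let go and moved the arm clear.
- **Last checks:**
  - The strap's heel top comes out at about 55.5 mm (56 if level), and no gap shows between strap and block.
  - By eye, the workpiece, caliper and tin look unmoved in the top view.
  - The final side view put the block's top 1–2 mm low, the same way as the first measurement. That is within the calibration error and still fits a 32 mm block better than 27 mm.

I did not measure the strap's level directly at the nose, because the knob hid it in the side view.

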